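# Stack the parts cases on the carry dock and lock them down

### The job

Load the carry dock: pull the lock knob up, swing its bar off the dock to the parked end and push the knob back down fully home. Move the wooden offcut that lies on the seat to the middle of the scrap mat, flat as it lies, stack every grey parts case that is on the bench on the dock's seat, upright and each fully seated over the lug below it, then pull the knob up again, swing the bar back over the foot of the bottom case and push the knob fully home. Leave the other things on the bench where they are.

Things in the scene. Friction and masses are not known exactly. Their poses are not given: they have to be found in the camera images.
- dock: Carry dock: fixed aluminium base plate 100 (x) x 330 (y) x 20 (z) mm on the bench; origin at the centre of its underside. The seat for the cases is near its -y end, the lock knob near its +y end.
- dock_seat (a point): Centre of the dock's seat lug at the plate's upper face (20 mm above the bench); axes as the dock's. The lug is 26 (x) x 60 (y) x 18 (z) mm. The bottom case goes over it, its long side along the dock's y, either way round, underside on the plate. Each further case sits 42 mm higher.
- knob_grip (a point): Centre of the black wing grip of the lock knob: 16 (x) x 54 (y) x 30 (z) mm, on an upright shaft 175 mm from the seat along the dock's +y, 97 mm above the bench when home. Its axes turn and rise with the knob and equal the dock's at turn 0. A flat steel bar, 18 wide, 8 thick, 119 mm long, fixed to the shaft 65 mm below, points along the wing's -y.
- lock_shaft (a joint): Height of the lock knob in m: 0 pushed home, 0.022 pulled fully up. Stays where it is left; about 6 N to pull, 2 N to push down. Below about 0.016 steel gate blocks on the plate keep the bar from turning at either end of its turn. At turn 0 and home the bar lies 2 mm above the end lip of a case on the seat.
- lock_bar (a joint): Turn of the lock knob in rad, anticlockwise seen from above: 0 locked (bar over the seat's end), 1.4 parked (end stop; bar swung to the dock's +x side). Only at these two ends can the knob be pushed home. Turns with little effort when up.
- case1_mid (a point): Grey parts case, 100 (x) x 62 (y) x 42 (z) mm, 0.25 to 0.5 kg; this point: its centre, 21 mm above its underside, z up. Black lug on the lid's middle 60 (x) x 26 (y) x 18 high (mm), good to grip; matching recess below, 65 x 31, 20 deep. 14 mm lip, 6 thick, 50 wide, at the foot of each x end. Same either way round. All cases alike. May be absent (None).
- case2_mid (a point): Grey parts case, 100 (x) x 62 (y) x 42 (z) mm, 0.25 to 0.5 kg; this point: its centre, 21 mm above its underside, z up. Black lug on the lid's middle 60 (x) x 26 (y) x 18 high (mm), good to grip; matching recess below, 65 x 31, 20 deep. 14 mm lip, 6 thick, 50 wide, at the foot of each x end. Same either way round. All cases alike. May be absent (None).
- case3_mid (a point): Grey parts case, 100 (x) x 62 (y) x 42 (z) mm, 0.25 to 0.5 kg; this point: its centre, 21 mm above its underside, z up. Black lug on the lid's middle 60 (x) x 26 (y) x 18 high (mm), good to grip; matching recess below, 65 x 31, 20 deep. 14 mm lip, 6 thick, 50 wide, at the foot of each x end. Same either way round. All cases alike. May be absent (None).
- case4_mid (a point): Grey parts case, 100 (x) x 62 (y) x 42 (z) mm, 0.25 to 0.5 kg; this point: its centre, 21 mm above its underside, z up. Black lug on the lid's middle 60 (x) x 26 (y) x 18 high (mm), good to grip; matching recess below, 65 x 31, 20 deep. 14 mm lip, 6 thick, 50 wide, at the foot of each x end. Same either way round. All cases alike. May be absent (None).
- offcut_mid (a point): Plain wooden offcut, 45 (x) x 90 (y) x 35 (z) mm, about 0.12 kg, lying at the start on top of the dock's seat lug, its underside 38 mm above the bench; this point: its centre.
- mat_top (a point): Centre of the upper face of the black rubber scrap mat, 120 (x) x 140 (y) mm, 3 mm thick, fixed on the bench near the seat end of the dock.
- wrench: bystander, not part of the job: flat wrench, 150 mm long, lying
- mug: bystander, not part of the job: white mug, 80 mm across, 90 mm high
- tape: bystander, not part of the job: small roll of tape, 52 mm across, 20 mm high
- dish: bystander, not part of the job: small white dish, 54 mm across, 25 mm high
There are look-alikes about, which are no part of the job. Leave any pink look-alike of the part that bears case2_mid alone.

How it is judged:
By the outcome, as a careful person would: the job done as asked, in the order asked, and still so for the second after the job is handed in, with the robot touching nothing.
Of case1, case2, case3, case4 only 3 to 4 are there at a start; the rules pass over those that are not, and their reading is None.
At some moment in a run one of case1, case2, case3, case4 may be knocked a few centimetres aside while the robot is not near it.
It also fails if it takes over 210 s, if anything falls off the work surface, if the arm or the gripper's body presses on something with over 40 N, if the wrist force passes 120 N, or if a joint passes its speed limit or range.

### The arm

A 7-joint arm with a two-finger parallel gripper is mounted at the origin on the work surface. World frame = base frame: x ahead of the robot, y to its left, z up, the work surface at z = 0. Lengths are in m, angles in rad, forces in N, time in s.
With the tool pointing down it reaches from about 0.4 to 0.85 m from the base axis. Payload 4.4 kg.
Tool frame: the origin (TCP) lies midway between the tips of the shut fingers; the grasp point (between the pads) lies 19 mm behind it; z points along the fingers, y is the line along which they close (so a half turn about z gives the same grasp; the last joint's range is limited). The gripper opens to 94 mm and grips with 3 to 60 N. Pads are 16 mm wide; open, the fingers measure 119 mm over their backs; the gripper's body (75 mm by 177 mm) begins 78 mm behind the grasp point.
Start: joints at [-1.339, 0.628, 0.038, 1.517, -0.027, 0.996, -0.02], TCP at [0.191, 0.621, 0.205] pointing down, gripper open.
Joint ranges: [-3.06, 3.06], [-0.37, 2.12], [-1.25, 1.32], [0.18, 2.47], [-1.1, 4.24], [0.23, 1.98], [-2.94, 2.94]. Speed limits (rad/s): [2.57, 2.57, 3.14, 3.14, 3.14, 3.14, 3.14].

### API

Orientations are given as a unit quaternion [w, x, y, z].
In Python, from station import r, hand, solver, get_obs, viewer, sign_off gives the robot as it stands. The module is installed in compiled form; this text tells all that it offers. Calls block until the motion is done:
- r.move_to(position, orientation): joint-space move of the TCP to a pose.
- r.servo_line(position, rot=None, feed=0.15): straight line of the TCP; rot=None keeps the orientation; feed is the mean speed in m/s.
- r.move_j(angles): joint-space move.
- hand.set_gripper(opening): finger opening in m; the grip force is fixed at half the most; returns when the fingers have stopped.
- r.wait(seconds).
- solver.solve_ik(position, orientation): joint angles nearest the present ones, or None.
- get_obs(): the state.
- viewer.grab_frame(name): name is "scene" or "top"; returns (picture, depth): 480x640x3 uint8, blue, green, red; 480x640 float32, m along the optical axis (not along the pixel's ray), 0 where there is no reading.
- viewer.camera_params(name): a dict with "K" (3x3 intrinsics, pixels), "rvec" (rotation vector, rad) and "tvec" (3), from world to camera coordinates, as OpenCV has them. Camera axes: x right, y down, z forward; pixel columns grow to the right and rows downward; lengths in m; the calibration is good to about 2 mm. A picture is of the moment at which its call begins. camera_params takes no time and is no camera call.
A pose or a line that the arm cannot do raises r.Unreachable and nothing moves.
- sign_off(): hands the job in; it is judged then, once.
The state is a dict: "clock": time; "qpos": joint angles; "joint_vel": joint speeds; "effort": joint torques, N m; "position": TCP position; "orientation": TCP orientation; "contact_force": force on the tool from outside, world axes, zero at the start; "ft_torque": the same for the moment, N m; "opening": finger opening in m; "gripper_force": force on a finger pad.
Only numpy, scipy, OpenCV 4.12 (cv2) and the standard library are available. Lean on these libraries where they do the work, as an engineer would, in place of code of your own. Each camera call takes 0.05 s, during which the arm holds its last target. There are 200 camera calls.

## Working session

There is one attempt and no reset: what is moved stays moved. The work goes in short steps, each a Python script; the robot and the scene stay as the last script left them, time stands still between calls to the robot, and variables do not carry over. Pictures are saved under pics/ and viewed, at most 14 in all, crops included, and the job is handed in when it is done.

```bash
mkdir -p pics; ls; python3 - <<'E'
from station import *
import cv2,numpy as np
for n in("scene","top"):
    p,d=viewer.grab_frame(n); cv2.imwrite(f"pics/{n}0.png",p); np.save(f"{n}0.npy",d)
    c=viewer.camera_params(n); R=cv2.Rodrigues(np.array(c["rvec"],float))[0]
    print(n,np.array(c["K"]).tolist(),(-R.T@np.ravel(c["tvec"])).round(3),R.round(2).tolist(),(d==0).mean())
o=get_obs();print(o)
E
```

```text
pics
scene [[511.9585557446834, 0.0, 314.8548738814595], [0.0, 511.9585557446834, 248.86071629421676], [0.0, 0.0, 1.0]] [ 0.901 -0.688  0.923] [[0.82, 0.57, -0.01], [0.41, -0.6, -0.69], [-0.4, 0.56, -0.73]] 0.003935546875
top [[528.4927013323318, 0.0, 317.97506029956855], [0.0, 528.4927013323318, 243.37282014976557], [0.0, 0.0, 1.0]] [ 0.238 -0.058  1.373] [[-0.0, -1.0, -0.01], [-0.98, 0.0, -0.17], [0.17, 0.01, -0.98]] 0.004020182291666666
{'clock': 0.1, 'qpos': array([-1.33884258,  0.62921021,  0.03840985,  1.51821542, -0.0269645 ,
        0.99628589, -0.01996413]), 'joint_vel': array([ 0.00094615, -0.0036577 , -0.00101729, -0.00188456, -0.00028235,
       -0.00059699,  0.00012433]), 'effort': array([ 3.34258337e-03, -5.50797629e+01,  1.14763878e+00, -1.87119788e+01,
       -5.21607127e-02,  1.92164176e-02,  4.38971347e-05]), 'position': array([0.19048756, 0.62087247, 0.20469039]), 'orientation': array([-1.08114662e-04,  1.48285635e-01,  9.88944250e-01, -7.93628238e-04]), 'contact_force': array([-0.89032357, -0.60188372,  0.91885438]), 'ft_torque': array([ 0.01691018,  0.01944569, -0.01317256]), 'gripper_force': 0.0, 'opening': 0.09376481458359483}
```

View pics/top0.png

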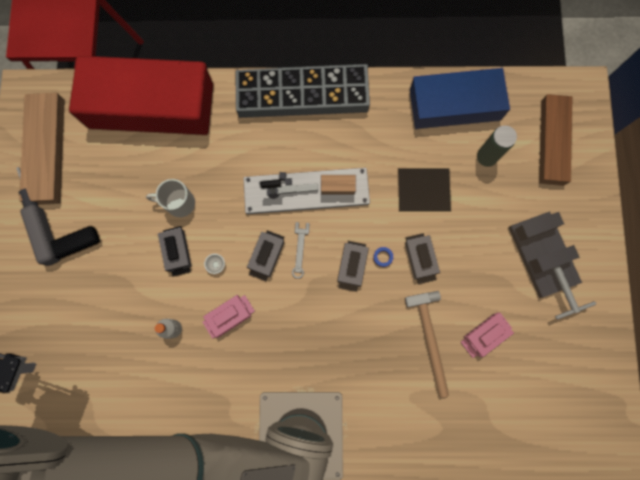

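View pics/scene0.png

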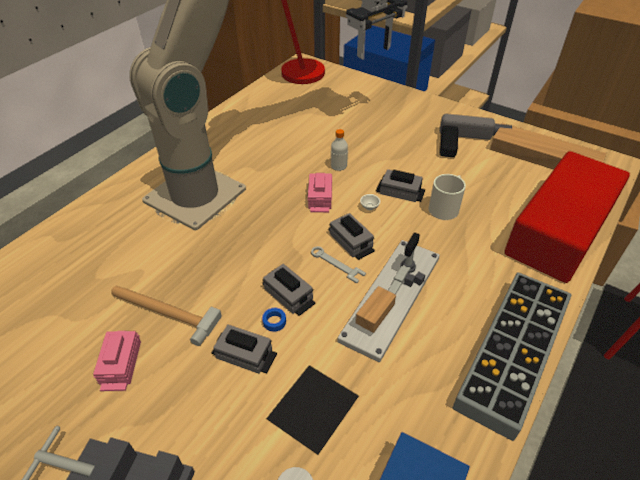

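Top view: the dock is at (306,191), with the knob at (272,184) and the offcut at (338,184). The mat is at (425,190). There are four grey candidates at (174,251), (266,256), (352,265) and (422,257). The two pink look-alikes at (228,317) and (487,335) stay put. Next I'll measure these and check the four greys in an enlarged crop.

```bash
cat > h.py <<'E'
from station import r, hand, solver, get_obs, viewer, sign_off
import cv2, numpy as np
from scipy.spatial.transform import Rotation as Ro
def cloud(n, pic=None, d=None):
    if d is None: pic,d=viewer.grab_frame(n)
    c=viewer.camera_params(n); K=np.array(c["K"]); R=cv2.Rodrigues(np.array(c["rvec"],float))[0]; t=np.ravel(c["tvec"])
    v,u=np.mgrid[:480,:640]
    P=np.stack([(u-K[0,2])/K[0,0]*d,(v-K[1,2])/K[1,1]*d,d],-1)
    W=(P-t)@R; W[d==0]=np.nan
    return pic,W
def rect(pts):
    """centre, (long, short), yaw of long side in (-pi/2,pi/2]"""
    b=cv2.boxPoints(cv2.minAreaRect((pts*1000).astype(np.float32)))/1000
    e=[b[1]-b[0],b[2]-b[1]]; e.sort(key=lambda a:-np.hypot(*a))
    y=np.arctan2(e[0][1],e[0][0]); y=(y+np.pi/2)%np.pi-np.pi/2
    return b.mean(0),(np.hypot(*e[0]),np.hypot(*e[1])),y
def blobs(W,pic,lo,hi,box,minpx=25):
    """connected regions with height lo..hi inside box (x0,x1,y0,y1)"""
    m=(W[...,2]>lo)&(W[...,2]<hi)&(W[...,0]>box[0])&(W[...,0]<box[1])&(W[...,1]>box[2])&(W[...,1]<box[3])
    n,L,s,_=cv2.connectedComponentsWithStats(m.astype(np.uint8),connectivity=4)
    out=[]
    for i in range(1,n):
        if s[i,4]<minpx: continue
        k=L==i; p=W[k]; c,sz,y=rect(p[:,:2])
        v,u=np.argwhere(k).mean(0)
        out.append(dict(c=c,sz=sz,yaw=y,n=s[i,4],z=np.median(p[:,2]),px=(u,v),mean=p[:,:2].mean(0),bgr=pic[k].mean(0)))
    return out
def show(bs):
    for b in bs: print("px",np.round(b['px']).astype(int),"c",b['c'].round(4),"mean",b['mean'].round(4),"sz",np.round(b['sz'],3),"yaw",round(b['yaw'],3),"z",round(b['z'],4),"n",b['n'],"bgr",b['bgr'].astype(int))
E
python3 - <<'E'
from h import *
box=(0.25,0.85,-0.45,0.45)
for n in("top","scene"):
    pic=cv2.imread(f"pics/{n}0.png"); _,W=cloud(n,pic,np.load(f"{n}0.npy"))
    m=(W[...,0]>.3)&(W[...,0]<.4)&(abs(W[...,1])<.3); print(n,"bench z",np.nanmedian(W[m][:,2]),np.nanstd(W[m][:,2]))
    for nm,lo,hi in(("lid",.036,.047),("lug",.053,.066),("plate",.012,.027),("offcut",.068,.080),("knob",.1,.125),("mat",.0015,.006)):
        print(nm)
        if nm=="mat":
            mk=(pic.max(2)<45)&(W[...,2]<.012)&(W[...,2]>-.01)&(W[...,0]>.5)&(W[...,0]<.75)&(W[...,1]<-.1)&(W[...,1]>-.45)
            nn,L,s,_=cv2.connectedComponentsWithStats(mk.astype(np.uint8)); i=1+np.argmax(s[1:,4]); print(rect(W[L==i][:,:2]),W[L==i].mean(0),s[i,4])
        else: show(blobs(W,pic,lo,hi,box))
pic=cv2.imread("pics/top0.png")[225:300,150:450]; a=cv2.resize(pic,(800,200),interpolation=3)
s=cv2.imread("pics/scene0.png")[160:380,200:460]; b=cv2.resize(s,(472,400),interpolation=3)
o=np.zeros((600,800,3),np.uint8); o[:200]=a; o[200:,:472]=b; cv2.imwrite("pics/crop0.png",o)
E
```

```text
top bench z -0.00034036748170484556 0.012758503689175093
lid
px [349 107] c [ 0.8449 -0.129 ] mean [ 0.844  -0.1264] sz [0.102 0.01 ] yaw -1.57 z 0.0423 n 91 bgr [62 65 65]
px [302 108] c [ 0.8416 -0.0029] mean [ 8.394e-01 -1.000e-04] sz [0.145 0.012] yaw -1.526 z 0.0435 n 131 bgr [63 66 65]
px [252 110] c [0.8364 0.1324] mean [0.8347 0.1333] sz [0.062 0.012] yaw -1.52 z 0.0441 n 63 bgr [66 68 67]
px [456 119] c [ 0.8068 -0.4118] mean [ 0.8069 -0.4105] sz [0.036 0.003] yaw -1.453 z 0.0419 n 25 bgr [45 35 34]
px [425 122] c [ 0.7984 -0.3255] mean [ 0.799  -0.3264] sz [0.039 0.005] yaw -1.411 z 0.0432 n 25 bgr [45 36 36]
px [190 130] c [0.7805 0.2978] mean [0.7806 0.2977] sz [0.047 0.004] yaw 1.507 z 0.0421 n 31 bgr [11 12 56]
px [287 184] c [0.6364 0.0379] mean [0.6294 0.0387] sz [0.056 0.045] yaw 0.056 z 0.0407 n 199 bgr [113 120 123]
px [167 191] c [0.6102 0.3483] mean [0.6114 0.3501] sz [0.064 0.021] yaw -0.726 z 0.0421 n 51 bgr [73 81 86]
px [173 249] c [0.4599 0.3311] mean [0.4583 0.3289] sz [0.107 0.063] yaw 0.228 z 0.0412 n 647 bgr [88 92 99]
px [265 254] c [0.4478 0.0939] mean
[... 3861 characters left out ...]
.0744 n 29 bgr [132 150 158]
px [170 324] c [0.2699 0.3187] mean [0.2685 0.3171] sz [0.039 0.013] yaw 0.741 z 0.0763 n 46 bgr [113 124 130]
knob
px [164 106] c [0.8147 0.351 ] mean [0.8136 0.3477] sz [0.197 0.072] yaw 1.559 z 0.118 n 2113 bgr [ 29  32 125]
px [269 183] c [0.6146 0.0769] mean [0.613 0.077] sz [0.053 0.017] yaw -1.47 z 0.1098 n 150 bgr [44 47 49]
px [159 327] c [0.2603 0.3305] mean [0.2592 0.3301] sz [0.022 0.019] yaw 1.568 z 0.1181 n 85 bgr [ 60  99 164]
matTraceback (most recent call last):
  File "<stdin>", line 10, in <module>
    return _wrapfunc(a, 'argmax', axis=axis, out=out, **kwds)
    return bound(*args, **kwds)
ValueError: attempt to get argmax of an empty sequence
```

```bash
python3 - <<'E'
from h import *
for n in("top","scene"):
    pic=cv2.imread(f"pics/{n}0.png"); _,W=cloud(n,pic,np.load(f"{n}0.npy"))
    u,v=(425,190) if n=="top" else (313,410); print(n,"mat",pic[v,u],W[v,u])
    box=(W[v,u,0]-.12,W[v,u,0]+.12,W[v,u,1]-.12,W[v,u,1]+.12)
    mk=(pic.max(2)<60)&(abs(W[...,2])<.012)&(W[...,0]>box[0])&(W[...,0]<box[1])&(W[...,1]>box[2])&(W[...,1]<box[3])
    nn,L,s,_=cv2.connectedComponentsWithStats(mk.astype(np.uint8)); k=L==L[v,u]; print(rect(W[k][:,:2]),W[k].mean(0),k.sum())
    if n=="scene":
        for nm,lo,hi,bx in(("lug",.053,.066,(.35,.5,-.4,.4)),("plate",.012,.027,(.5,.75,-.25,.25)),("offcut",.068,.08,(.55,.7,-.2,0)),("knob",.1,.125,(.5,.75,0,.2))): print(nm); show(blobs(W,pic,lo,hi,bx))
pic=cv2.imread("pics/top0.png")[225:300,150:450]; a=cv2.resize(pic,(800,200),interpolation=3)
s=cv2.imread("pics/scene0.png")[160:380,200:460]; b=cv2.resize(s,(472,400),interpolation=3)
o=np.zeros((600,800,3),np.uint8); o[:200]=a; o[200:,:472]=b; cv2.imwrite("pics/crop0.png",o)
E
```

```text
top mat [35 43 51] [ 0.62424384 -0.32925924  0.00076061]
(array([ 0.6255454 , -0.32614923], dtype=float32), (np.float32(0.13097422), np.float32(0.11095516)), np.float32(1.5638722)) [ 0.6256054  -0.32625523  0.00161508] 1928
scene mat [30 34 37] [ 0.63232646 -0.3324364   0.00310973]
(array([ 0.6283665 , -0.32765767], dtype=float32), (np.float32(0.13863619), np.float32(0.11894458)), np.float32(1.5640913)) [ 0.62991237 -0.33017758  0.00328523] 4144
lug
px [402 175] c [0.4616 0.3277] mean [0.4623 0.3266] sz [0.061 0.035] yaw 0.332 z 0.0594 n 181 bgr [31 37 41]
px [351 224] c [0.4497 0.0913] mean [0.4511 0.0896] sz [0.063 0.027] yaw -0.37 z 0.06 n 224 bgr [31 32 33]
px [286 278] c [ 0.422  -0.1324] mean [ 0.4232 -0.1339] sz [0.061 0.028] yaw -0.198 z 0.0599 n 284 bgr [31 33 34]
px [241 338] c [ 0.4419 -0.3113] mean [ 0.4429 -0.3119] sz [0.06  0.028] yaw 0.23 z 0.0601 n 369 bgr [33 35 36]
plate
px [389 302] c [ 0.6222 -0.0111] mean [ 0.63   -0.0338] sz [0.334 0.101] yaw -1.496 z 0.0201 n 3579 bgr [147 166 173]
offcut
px [375 305] c [ 0.6262 -0.0951] mean [ 0.627  -0.0973] sz [0.093 0.046] yaw 1.565 z 0.0731 n 793 bgr [ 81 133 181]
knob
px [412 242] c [0.6167 0.0735] mean [0.6176 0.0711] sz [0.053 0.017] yaw -1.494 z 0.1111 n 158 bgr [32 38 41]
```

View pics/crop0.png

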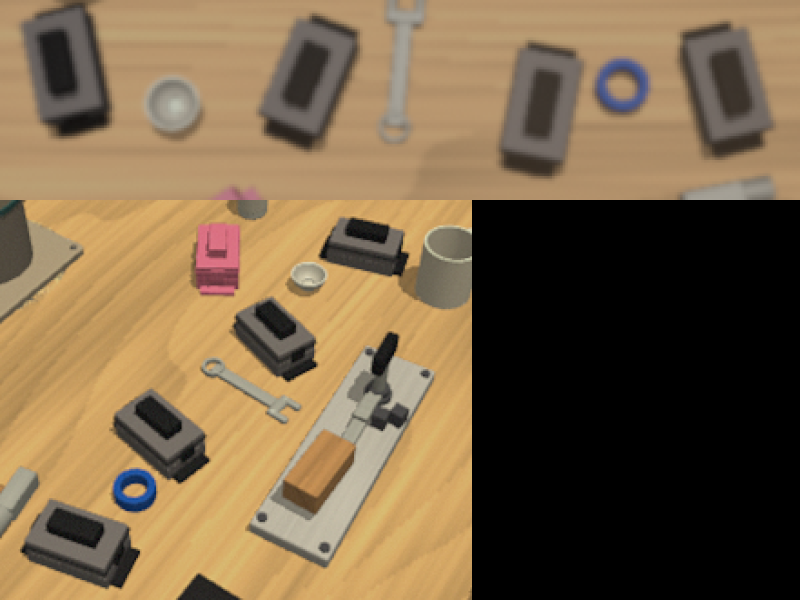

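The crop shows all four grey cases are genuine, with 60x26 lugs on 100x62 bodies. The pink ones are the look-alikes. First move: unlock the knob.

```bash
cat >> h.py <<'E'
YAW=0.0755; EX=np.array([np.cos(YAW),np.sin(YAW)]); EY=np.array([-np.sin(YAW),np.cos(YAW)])
KNOB=np.array([.6152,.0752]); SEAT=KNOB-.175*EY
def quat(psi):
    c,s=np.cos(psi),np.sin(psi)
    q=Ro.from_matrix([[-s,c,0],[c,s,0],[0,0,-1]]).as_quat(); return np.array([q[3],*q[:3]])
def psi_now():
    w,x,y,z=get_obs()["orientation"]; Y=Ro.from_quat([x,y,z,w]).as_matrix()[:,1]; return np.arctan2(Y[1],Y[0])
def pick_psi(psi,*ends):
    """of psi, psi+-pi (with offsets for later poses) the one with least |q7|; ends: (xyz, dpsi)"""
    best=None
    for k in(-1,0,1):
        qs=[solver.solve_ik(np.array(p),quat(psi+k*np.pi+dp)) for p,dp in ends]
        if any(q is None for q in qs): continue
        m=max(abs(q[6]) for q in qs)
        if best is None or m<best[0]: best=(m,psi+k*np.pi,[round(q[6],2) for q in qs])
    print("psi",best); return best[1]
def st(tag=""):
    o=get_obs(); print(tag,"t",round(o["clock"],1),"p",o["position"].round(4),"psi",round(psi_now(),3),"F",o["contact_force"].round(1),"T",o["ft_torque"].round(2),"open",round(o["opening"],4),"gf",round(o["gripper_force"],1)); return o
E
python3 - <<'E'
from h import *
P=lambda z:[*KNOB,z]
psi=pick_psi(YAW,(P(.1),0),(P(.1),1.4))
hand.set_gripper(.05)
r.move_to(P(.18),quat(psi)); st("above")
r.servo_line(P(.078)); st("down")
hand.set_gripper(0.0); st("grip")
r.servo_line(P(.1005),feed=.05); st("up")
for a in(.35,.7,1.05,1.4): r.servo_line(P(.1005),rot=quat(psi+a)); st(f"turn {a}")
p,d=viewer.grab_frame("scene"); cv2.imwrite("pics/k1.png",cv2.resize(p[130:330,320:520],(600,600)))
E
```

```text
psi (np.float64(1.3045660330392812), 0.0755, [np.float64(0.2), np.float64(1.3)])
above t 3.4 p [0.6151 0.0768 0.1799] psi 0.078 F [ 0.9  0.3 -0.6] T [-0.04  0.02  0.  ] open 0.0501 gf 0.0
down t 4.2 p [0.6159 0.0752 0.0787] psi 0.076 F [0.4 0.  1. ] T [-0.08  0.04 -0.03] open 0.0496 gf 0.0
grip t 4.8 p [0.6164 0.0753 0.0784] psi 0.076 F [2.2 0.6 0.8] T [ 0.01 -0.51 -0.03] open 0.0163 gf 30.0
up t 5.4 p [0.6163 0.0753 0.1004] psi 0.076 F [ 4.9 -0.1 -5.3] T [ 0.08 -1.24 -0.02] open 0.016 gf 30.0
turn 0.35 t 5.9 p [0.6163 0.0753 0.1004] psi 0.426 F [ 5.4  0.5 -5.3] T [ 0.13 -1.33  0.06] open 0.0159 gf 29.9
turn 0.7 t 6.4 p [0.6165 0.0754 0.1004] psi 0.776 F [ 5.7  0.8 -5.8] T [ 0.16 -1.34  0.06] open 0.0157 gf 29.9
turn 1.05 t 6.9 p [0.6165 0.0754 0.1004] psi 1.126 F [ 5.4  1.3 -5.5] T [ 0.27 -1.4   0.07] open 0.0157 gf 29.9
turn 1.4 t 7.4 p [0.6165 0.0756 0.1004] psi 1.475 F [ 5.3  1.1 -4.9] T [ 0.38 -1.37 -0.1 ] open 0.0161 gf 30.0
```

View pics/k1.png

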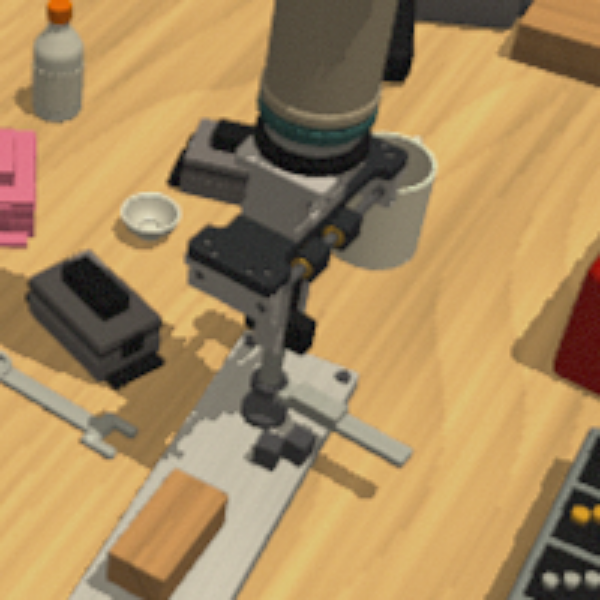

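The bar is swung out to the +x side at crop (340,425). Next: push the knob home, then move the offcut.

```bash
sed -i 's/^KNOB=np.array.*; SEAT/KNOB=np.array([.6150,.0752]); SEAT/; s/KNOB=np.array(\[.6152/KNOB=np.array([.6172/' h.py; sed -i 's/KNOB=np.array(\[.6150,.0752\])/KNOB=np.array([.6172,.0750])/' h.py; grep KNOB= h.py; python3 - <<'E'
from h import *
P=lambda z:[*KNOB,z]
psi=YAW
r.servo_line(P(.1005),rot=quat(psi+1.41)); st("turned")
r.servo_line(P(.0770),feed=.05); st("pushed")
r.servo_line(P(.0755),feed=.03); st("pressed")
hand.set_gripper(.05); st("released")
r.servo_line(P(.2)); 
# offcut
c=np.array([.6250,-.0945]); ps=pick_psi(0.0,([*c,.1],0),([.627,-.327,.1],0))
hand.set_gripper(.075)
r.move_to([*c,.18],quat(ps))
p,W=cloud("top"); show(blobs(W,p,.1,.125,(.5,.75,0,.2))); cv2.imwrite("pics/t1.png",p)
r.servo_line([*c,.045]); st("at offcut")
hand.set_gripper(0.0); st("grip")
r.servo_line([*c,.15]); st("lift")
E
```

```text
KNOB=np.array([.6172,.0750]); SEAT=KNOB-.175*EY
turned t 7.7 p [0.6168 0.0755 0.1004] psi 1.485 F [ 2.2  2.3 -2.5] T [ 0.63 -0.54 -0.45] open 0.0157 gf 30.1
pushed t 8.4 p [0.6172 0.0755 0.0779] psi 1.486 F [-2.6  2.9 13. ] T [ 0.76  0.64 -0.21] open 0.0159 gf 30.0
pressed t 8.6 p [0.6174 0.0755 0.0778] psi 1.486 F [-4.2  2.4 20.8] T [ 0.64  1.19 -0.21] open 0.0162 gf 30.0
released t 9.3 p [0.6172 0.0749 0.0754] psi 1.486 F [-0.2 -0.1 -0.3] T [ 0.02 -0.03  0.04] open 0.0499 gf 0.0
psi (np.float64(0.6764092950441718), 0.0, [np.float64(0.38), np.float64(0.68)])
at offcut t 12.9 p [ 0.6258 -0.0947  0.0459] psi 0.0 F [ 0.1  0.1 -0.4] T [-0.07  0.07  0.07] open 0.0749 gf 0.0
grip t 13.5 p [ 0.6254 -0.0945  0.0453] psi 0.0 F [ 0.6 -0.   2.4] T [ 0.02  0.02 -0.  ] open 0.0446 gf 30.0
lift t 14.3 p [ 0.6241 -0.0942  0.1491] psi 0.0 F [-0.7 -0.1 -1.8] T [-0.09  0.04 -0.04] open 0.0448 gf 30.0
```

```bash
sed -i 's/^\(.*\)KNOB=np.array(\[.6172,.0750\])/\1KNOB=np.array([.6170,.0759])/' h.py; cat >> h.py <<'E'
TOPB=np.array([.002,-.001]); SCB=np.array([0,.0025])   # camera biases found by gripping the knob
HOME=[-1.339,0.628,0.038,1.517,-0.027,0.996,-0.02]
def cases(W,p,box=(.3,.6,-.5,.45)):
    return [b for b in blobs(W,p,.053,.064,box,100) if abs(b['sz'][0]-.06)<.008 and b['bgr'].max()<110]
E
python3 - <<'E'
from h import *
m=np.array([.628,-.326])
r.servo_line([*m,.15],feed=.25); r.servo_line([*m,.03]); r.servo_line([*m,.0108],feed=.05); st("on mat")
hand.set_gripper(.08); st("open"); r.servo_line([*m,.15],feed=.25)
r.move_to([.45,-.45,.25],quat(0))
p,W=cloud("top"); cv2.imwrite("pics/t2.png",p)
print("knob");show(blobs(W,p,.09,.14,(.5,.75,0,.2))); print("seat lug"); show(blobs(W,p,.03,.042,(.55,.7,-.18,-.03))); print("offcut"); show(blobs(W,p,.03,.045,(.55,.7,-.42,-.2)))
print("cases"); show(cases(W,p))
p,W=cloud("scene"); cv2.imwrite("pics/s2.png",p)
print("knob");show(blobs(W,p,.09,.14,(.5,.75,0,.2))); print("seat lug"); show(blobs(W,p,.03,.042,(.55,.7,-.18,-.03))); print("offcut"); show(blobs(W,p,.03,.045,(.55,.7,-.42,-.2)))
print("cases"); show(cases(W,p)); st()
E
```

```text
on mat t 16.9 p [ 0.6277 -0.3259  0.0103] psi -0.0 F [-0.2 -0.5 -1.4] T [-0.03  0.07  0.02] open 0.0451 gf 30.0
open t 17.6 p [ 0.628  -0.326   0.0108] psi -0.0 F [-0.2  0.7  0.3] T [-0.1   0.07  0.06] open 0.08 gf 0.0
knob
px [269 184] c [0.6136 0.0779] mean [0.612  0.0767] sz [0.052 0.017] yaw -0.096 z 0.1091 n 155 bgr [53 57 60]
seat lug
px [338 186] c [ 0.6273 -0.0968] mean [ 0.6267 -0.0962] sz [0.06  0.028] yaw -1.478 z 0.0365 n 221 bgr [166 175 181]
offcut
px [426 186] c [ 0.625  -0.3244] mean [ 0.6248 -0.324 ] sz [0.09  0.046] yaw 1.567 z 0.0368 n 578 bgr [ 89 122 159]
cases
px [170 248] c [0.4598 0.3314] mean [0.4596 0.331 ] sz [0.06  0.027] yaw 0.269 z 0.0588 n 240 bgr [36 37 39]
px [283 252] c [0.4489 0.0448] mean [0.4487 0.0445] sz [0.06  0.026] yaw -0.307 z 0.0585 n 231 bgr [49 54 60]
px [353 263] c [ 0.4203 -0.1302] mean [ 0.4198 -0.1299] sz [0.061 0.026] yaw -0.206 z 0.0586 n 239 bgr [54 60 68]
knob
px [411 243] c [0.6169 0.075 ] mean [0.6175 0.0715] sz [0.054 0.019] yaw -0.074 z 0.1076 n 268 bgr [28 33 36]
seat lug
px [375 317] c [ 0.6291 -0.0986] mean [ 0.6299 -0.1013] sz [0.062 0.026] yaw -1.468 z 0.0377 n 317 bgr [163 183 190]
offcut
px [312 399] c [ 0.6268 -0.3262] mean [ 0.6281 -0.3288] sz [0.091 0.046] yaw -1.57 z 0.0381 n 1139 bgr [ 82 139 190]
cases
px [402 175] c [0.4616 0.3287] mean [0.4623 0.3267] sz [0.06  0.031] yaw 0.262 z 0.0594 n 173 bgr [34 40 43]
px [340 236] c [0.4499 0.0423] mean [0.452  0.0404] sz [0.062 0.028] yaw -0.342 z 0.0597 n 237 bgr [33 34 35]
px [286 278] c [ 0.4209 -0.1321] mean [ 0.4234 -0.1339] sz [0.064 0.028] yaw -0.224 z 0.0599 n 282 bgr [34 35 36]
px [240 338] c [ 0.4414 -0.3107] mean [ 0.4428 -0.3121] sz [0.06  0.028] yaw 0.246 z 0.0603 n 368 bgr [36 38 39]
 t 19.4 p [ 0.4521 -0.4478  0.2485] psi 0.004 F [1.6 0.1 0.1] T [-0.04  0.07 -0.07] open 0.0801 gf 0.0
```

View pics/s2.png

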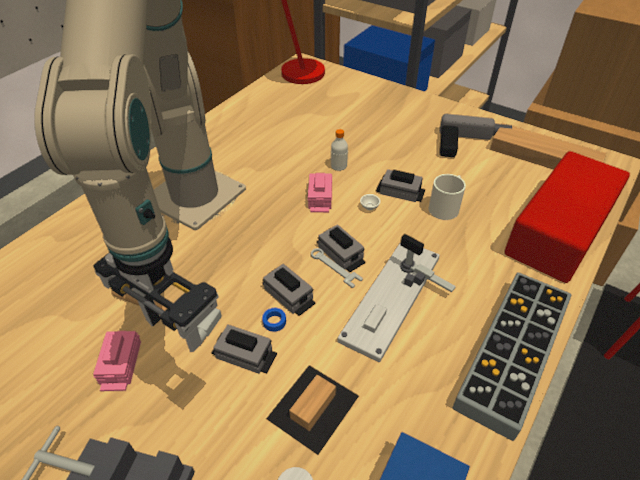

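Scene view: the offcut lies flat mid-mat at (312,399), the knob is home with the bar parked at (440,285), and the seat lug is clear at (375,317). One case was knocked to (340,236), and I've re-measured it. Next: pick and stack the first case, the right-hand one at (240,338).

```bash
cat >> h.py <<'E'
SEAT=np.array([.6297,-.0980])
def fit(c,yaw,box=None): return np.array(c),yaw
def pick(c,yaw):
    ps=pick_psi(yaw+np.pi/2,([*c,.1],0))
    hand.set_gripper(.05); r.move_to([*c,.16],quat(ps)); r.servo_line([*c,.0455]); 
    hand.set_gripper(0.); st("grip"); r.servo_line([*c,.12]); o=st("lift")
    return .0235<o["opening"]<.031
def place(i):
    """stack level i (0 = on the seat); feels its way down, small search if it lands on the lug"""
    zt=.0655+.042*i; p2=pick_psi(YAW,([*SEAT,zt],0)); s=SEAT.copy()
    p=get_obs()["position"]; r.servo_line([p[0],p[1],max(.16,zt+.075)],feed=.3)
    r.move_to([*s,zt+.06],quat(p2)); r.servo_line([*s,zt+.022]); r.wait(.3)
    f0=get_obs()["contact_force"]; print("f0",f0.round(1))
    tries=[(0,0)]+[(a*np.cos(t),a*np.sin(t)) for a in(.0015,.003) for t in np.arange(8)*np.pi/4]
    for dx,dy in tries:
        q=s+dx*EX+dy*EY; r.servo_line([*q,zt+.022]); ok=True
        for z in np.arange(.018,-.0005,-.003):
            r.servo_line([*q,zt+z],feed=.05); o=get_obs(); f=o["contact_force"]-f0
            if f[2]>10 and z>.002: ok=False; break
        print("try",round(dx,4),round(dy,4),"z",round(z,3),"F",f.round(1),"p-zt",(o["position"][2]-zt).round(4))
        if ok: break
    st("seated")
    if ok:
        hand.set_gripper(.05); st("open"); p=get_obs()["position"]; r.servo_line([p[0],p[1],zt+.1],feed=.25)
    return ok
def look(tag):
    r.move_to([.45,-.45,.25],quat(0)); out={}
    for n,B in(("top",TOPB),("scene",SCB)):
        p,W=cloud(n); cv2.imwrite(f"pics/{tag}_{n}.png",p); out[n]=cases(W,p); print(n)
        for b in out[n]: b['c']=b['c']+B
        show(out[n])
        k=(abs(W[...,0]-SEAT[0])<.06)&(abs(W[...,1]-SEAT[1])<.07)&(W[...,2]>.03); print("stack top",np.percentile(W[k][:,2],[50,99]).round(4))
        t=np.percentile(W[k][:,2],98); show(blobs(W,p,t-.006,t+.006,(.55,.72,-.2,0)))
    st(); return out
E
python3 - <<'E'
from h import *
if pick(np.array([.4415,-.309]),.246): print(place(0)); look("l1")
E
```

```text
psi (np.float64(0.181187591010221), 4.95838898038469, [np.float64(-0.18)])
grip t 22.5 p [ 0.4421 -0.3096  0.0461] psi -1.325 F [ 0.4 -0.2  5. ] T [-0.16  0.08  0.01] open 0.0255 gf 30.0
lift t 23.2 p [ 0.4411 -0.3081  0.1192] psi -1.324 F [ 1.2 -0.4 -2.4] T [-0.05  0.1   0.02] open 0.0259 gf 30.0
psi (np.float64(0.4255509323572468), 0.0755, [np.float64(0.43)])
f0 [-0.8  0.6 -2.2]
try 0 0 z 0.0 F [ 0.3 -1.2  2.8] p-zt 0.0004
seated t 27.3 p [ 0.6303 -0.0981  0.0659] psi 0.075 F [-0.5 -0.6  0.6] T [-0.08  0.02 -0.  ] open 0.0256 gf 30.0
open t 27.8 p [ 0.6297 -0.098   0.0655] psi 0.076 F [-0.1 -1.   0.3] T [-0.07  0.04 -0.06] open 0.0502 gf 0.0
True
top
px [170 248] c [0.4626 0.3308] mean [0.4598 0.331 ] sz [0.06  0.027] yaw 0.27 z 0.0585 n 241 bgr [36 36 38]
px [283 252] c [0.4505 0.0438] mean [0.4485 0.0448] sz [0.059 0.026] yaw -0.303 z 0.059 n 231 bgr [49 54 60]
px [353 263] c [ 0.4218 -0.1311] mean [ 0.4197 -0.1298] sz [0.06  0.026] yaw -0.204 z 0.0588 n 234 bgr [53 60 68]
stack top [0.0615 0.083 ]
px [339 181] c [ 0.6278 -0.0974] mean [ 0.6271 -0.0974] sz [0.058 0.026] yaw -1.504 z 0.0795 n 189 bgr [45 49 54]
scene
px [402 175] c [0.4619 0.3307] mean [0.4624 0.3271] sz [0.061 0.032] yaw 0.289 z 0.0594 n 177 bgr [34 40 44]
px [340 236] c [0.4512 0.0451] mean [0.4523 0.0405] sz [0.062 0.028] yaw -0.301 z 0.0598 n 238 bgr [32 34 35]
px [287 278] c [ 0.4223 -0.13  ] mean [ 0.4237 -0.1342] sz [0.063 0.028] yaw -0.217 z 0.0599 n 289 bgr [34 35 36]
stack top [0.062  0.0825]
px [376 304] c [ 0.6291 -0.0989] mean [ 0.63   -0.1007] sz [0.062 0.027] yaw -1.481 z 0.08 n 303 bgr [35 37 38]
 t 30.0 p [ 0.4515 -0.4483  0.2495] psi 0.003 F [ 0.   0.  -0.7] T [-0.07  0.07  0.03] open 0.0503 gf 0.0
```

The first case is seated, with its lug top at 0.080 m. On to the second.

```bash
python3 - <<'E'
from h import *
if pick(np.array([.4221,-.1306]),-.207) and place(1):
    o=look("l2")
    b=[min(o[n],key=lambda b:np.hypot(*(b['c']-[.451,.044]))) for n in o]
    c=(b[0]['c']+b[1]['c'])/2; y=b[0]['yaw']; print("next",c,y)
    if np.hypot(*(b[0]['c']-b[1]['c']))<.005 and np.hypot(*(c-[.451,.0445]))<.06 and pick(c,y) and place(2): look("l3")
E
```

```text
psi (np.float64(0.7883631759132903), -1.7777963267948966, [np.float64(-0.79)])
grip t 33.2 p [ 0.4225 -0.131   0.0459] psi -1.778 F [-0.5 -0.7  4.4] T [-0.2   0.27 -0.  ] open 0.0252 gf 30.0
lift t 33.9 p [ 0.4215 -0.1298  0.1193] psi -1.777 F [ 0.  -1.  -4.2] T [0.02 0.17 0.01] open 0.0257 gf 30.0
psi (np.float64(0.31420419960339857), 0.0755, [np.float64(0.31)])
f0 [ 0.7  0.3 -4.4]
try 0 0 z 0.0 F [-0.5  0.4  3.5] p-zt 0.0004
seated t 38.1 p [ 0.6304 -0.0982  0.1079] psi 0.075 F [ 0.2  0.7 -0.9] T [-0.04 -0.19  0.01] open 0.0255 gf 30.0
open t 38.7 p [ 0.6297 -0.098   0.1075] psi 0.076 F [-0.  -0.6 -0. ] T [-0.08  0.11 -0.02] open 0.05 gf 0.0
top
px [170 248] c [0.4622 0.3305] mean [0.4598 0.3309] sz [0.061 0.028] yaw 0.259 z 0.0586 n 238 bgr [35 36 38]
px [283 252] c [0.4507 0.0438] mean [0.4482 0.0447] sz [0.06  0.026] yaw -0.308 z 0.0588 n 236 bgr [48 54 60]
stack top [0.1016 0.1248]
px [339 176] c [ 0.6276 -0.0961] mean [ 0.6279 -0.0967] sz [0.06  0.028] yaw -1.494 z 0.1207 n 225 bgr [45 49 54]
scene
px [402 175] c [0.4621 0.3306] mean [0.4624 0.3271] sz [0.06  0.037] yaw 0.17 z
[... 975 characters left out ...]
.6297 -0.098   0.1495] psi 0.076 F [0.8 1.2 0.2] T [-0.07  0.01  0.02] open 0.05 gf 0.0
top
px [170 248] c [0.4622 0.3306] mean [0.4598 0.3307] sz [0.061 0.027] yaw 0.237 z 0.0592 n 242 bgr [35 36 38]
stack top [0.1424 0.1668]
px [339 170] c [ 0.6279 -0.0958] mean [ 0.6277 -0.0955] sz [0.059 0.027] yaw -1.502 z 0.163 n 243 bgr [42 46 51]
scene
px [402 175] c [0.4617 0.3314] mean [0.4627 0.3266] sz [0.06  0.032] yaw 0.231 z 0.0595 n 180 bgr [34 39 43]
stack top [0.1371 0.1659]
px [380 278] c [ 0.6297 -0.0981] mean [ 0.6305 -0.0996] sz [0.061 0.027] yaw -1.486 z 0.1638 n 341 bgr [34 36 37]
 t 51.8 p [ 0.4516 -0.4484  0.2499] psi 0.003 F [-0.1  0.1  0.5] T [-0.05  0.05  0.02] open 0.0501 gf 0.0
```

```bash
python3 - <<'E'
from h import *
r.servo_line([.45,-.45,.3],feed=.25); r.move_to([.45,.15,.3],quat(0))
if pick(np.array([.4621,.3308]),.247) and place(3): look("l4")
E
```

```text
psi (np.float64(0.8033439033507047), 1.8177963267948964, [np.float64(0.8)])
grip t 57.0 p [0.4625 0.3306 0.046 ] psi 1.817 F [-0.5 -2.3  4.3] T [-0.29  0.06 -0.04] open 0.026 gf 30.0
lift t 57.7 p [0.4615 0.3301 0.1191] psi 1.818 F [-0.4  0.5 -4.4] T [ 0.08  0.04 -0.  ] open 0.0257 gf 30.0
psi (np.float64(0.20173455367860219), 0.0755, [np.float64(0.2)])
f0 [-0.2 -0.1 -4.2]
try 0 0 z 0.0 F [0.4 0.5 3.3] p-zt 0.0005
seated t 62.7 p [ 0.6303 -0.0981  0.192 ] psi 0.076 F [ 0.3  0.4 -1. ] T [-0.09  0.02 -0.  ] open 0.0255 gf 30.0
open t 63.3 p [ 0.6297 -0.098   0.1915] psi 0.075 F [-0.4  0.   0.8] T [-0.1   0.08 -0.05] open 0.0498 gf 0.0
top
stack top [0.1831 0.2075]
px [340 165] c [ 0.6284 -0.0956] mean [ 0.6278 -0.0956] sz [0.06  0.028] yaw -1.488 z 0.2045 n 277 bgr [42 45 50]
scene
stack top [0.1586 0.2076]
px [382 263] c [ 0.6301 -0.0979] mean [ 0.6308 -0.0995] sz [0.062 0.026] yaw -1.487 z 0.2058 n 360 bgr [34 35 36]
 t 65.4 p [ 0.4517 -0.4484  0.2501] psi 0.003 F [-0.3 -0.2  0.1] T [-0.1   0.11  0.01] open 0.05 gf 0.0
```

The stack of four is at full height, with its lug top at 0.206 m. Now lock the bar.

```bash
python3 - <<'E'
from h import *
P=lambda z:[*KNOB,z]
psi=YAW
r.servo_line([.45,-.45,.32],feed=.25); r.move_to([.45,.2,.32],quat(.8)); r.move_to([KNOB[0],.14,.26],quat(psi+1.4)); r.servo_line(P(.2)); r.servo_line(P(.078)); st("at")
hand.set_gripper(0.0); st("grip")
r.servo_line(P(.1005),feed=.05); st("up")
for a in(1.05,.7,.35,0,-.01): r.servo_line(P(.1005),rot=quat(psi+a)); st(f"turn {a}")
r.servo_line(P(.0770),feed=.05); st("pushed")
r.servo_line(P(.0755),feed=.03); st("pressed")
p,d=viewer.grab_frame("scene"); cv2.imwrite("pics/k2.png",cv2.resize(p[150:350,300:500],(600,600)))
E
```

```text
at t 70.6 p [0.6178 0.0764 0.079 ] psi 1.476 F [0.1 0.5 0.3] T [ 0.03 -0.02 -0.03] open 0.0499 gf 0.0
grip t 71.3 p [0.6171 0.0758 0.0782] psi 1.475 F [-0.8 -0.   2.1] T [-0.09  0.08  0.03] open 0.0156 gf 30.0
up t 71.9 p [0.6169 0.0757 0.1004] psi 1.475 F [ 1.3  0.3 -8.9] T [-0.04 -0.61  0.03] open 0.0158 gf 30.0
turn 1.05 t 72.4 p [0.6168 0.0756 0.1004] psi 1.128 F [ 2.8 -0.8 -8.7] T [-0.26 -0.6  -0.09] open 0.0157 gf 30.0
turn 0.7 t 72.9 p [0.6168 0.0756 0.1004] psi 0.779 F [ 3.  -2.2 -9.3] T [-0.49 -0.55 -0.06] open 0.0155 gf 30.0
turn 0.35 t 73.4 p [0.6167 0.0755 0.1004] psi 0.429 F [ 1.7 -3.3 -8.4] T [-0.69 -0.48 -0.07] open 0.016 gf 30.0
turn 0 t 73.9 p [0.6166 0.0755 0.1004] psi 0.079 F [ 1.1 -3.3 -8.4] T [-1.   -0.21 -0.05] open 0.016 gf 30.0
turn -0.01 t 74.1 p [0.6166 0.0756 0.1004] psi 0.067 F [ 0.4 -3.3 -8. ] T [-1.08 -0.05  0.26] open 0.0158 gf 30.0
pushed t 74.7 p [0.6168 0.0757 0.0782] psi 0.066 F [-3.1 -4.   4.4] T [-1.22  0.85  0.3 ] open 0.0157 gf 30.0
pressed t 75.0 p [0.6169 0.0756 0.0781] psi 0.066 F [-5.5 -5.  12.1] T [-1.32  1.54  0.24] open 0.0156 gf 30.0
```

View pics/k2.png

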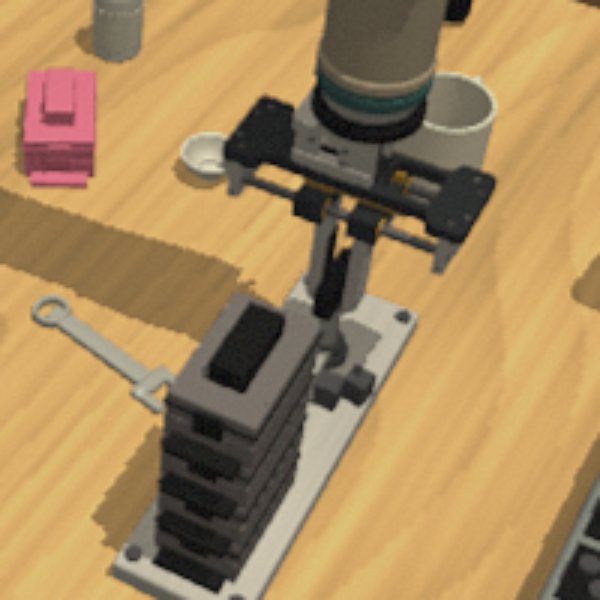

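The bar is back between the gate blocks and the stack is upright. Now release, clear the arm and check.

```bash
python3 - <<'E'
from h import *
hand.set_gripper(.05); st("open"); r.servo_line([*KNOB,.3],feed=.25); r.move_to([.4,.45,.3],quat(.8))
for n in("top","scene"):
    p,W=cloud(n); cv2.imwrite(f"pics/f_{n}.png",p); show(blobs(W,p,.09,.14,(.5,.75,.03,.15))); show(blobs(W,p,.198,.214,(.55,.72,-.2,0)))
    show(blobs(W,p,.03,.045,(.55,.7,-.42,-.2)))
st()
E
```

```text
open t 75.7 p [0.617  0.076  0.0754] psi 0.066 F [ 0.1  0.3 -0.3] T [-0.07  0.05 -0.01] open 0.0503 gf 0.0
px [270 184] c [0.6144 0.0767] mean [0.6122 0.0766] sz [0.052 0.018] yaw -1.535 z 0.1094 n 172 bgr [45 48 51]
px [340 165] c [ 0.6287 -0.0956] mean [ 0.6274 -0.0957] sz [0.06  0.028] yaw -1.515 z 0.2045 n 297 bgr [40 44 49]
px [425 186] c [ 0.625 -0.324] mean [ 0.6248 -0.3237] sz [0.091 0.046] yaw 1.568 z 0.0366 n 587 bgr [ 85 117 153]
px [411 243] c [0.6165 0.0748] mean [0.6181 0.0692] sz [0.058 0.017] yaw -1.547 z 0.1099 n 204 bgr [31 36 38]
px [382 264] c [ 0.6301 -0.0973] mean [ 0.6312 -0.1004] sz [0.063 0.026] yaw -1.495 z 0.206 n 383 bgr [30 32 32]
px [312 399] c [ 0.627  -0.3263] mean [ 0.6282 -0.3286] sz [0.091 0.046] yaw 1.57 z 0.0381 n 1147 bgr [ 74 126 173]
 t 78.5 p [0.4015 0.4487 0.2999] psi 0.797 F [0.4 0.8 0.4] T [-0.05  0.03  0.07] open 0.0501 gf 0.0
```

View pics/f_scene.png

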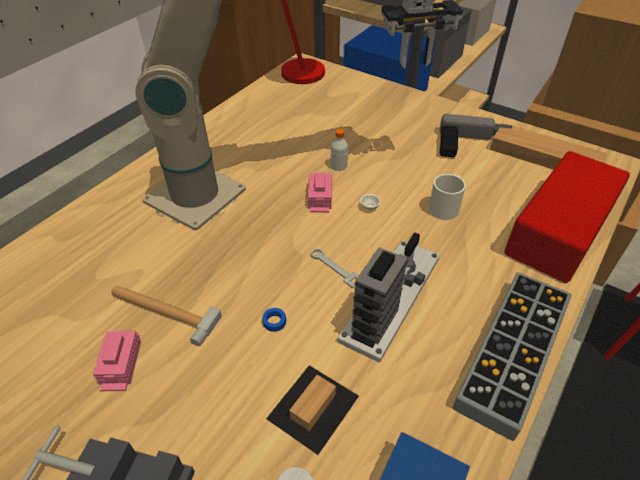

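View pics/f_top.png

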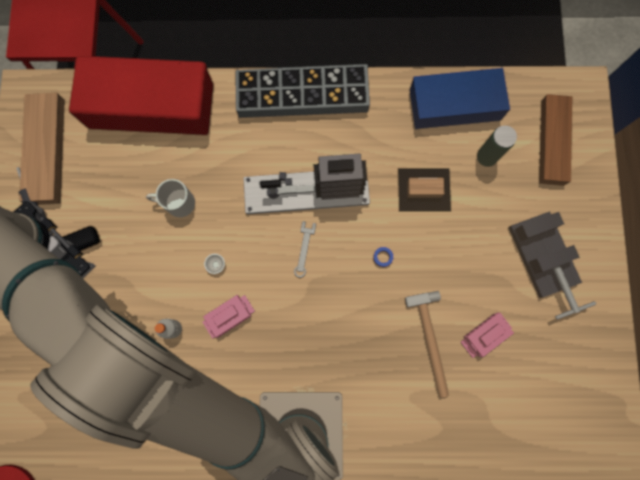

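The stack is at (380,295) in the scene view and (341,180) in the top view. The bar is over its foot and the knob is home at (411,243). The wrench seems to have shifted slightly, so I'll check when that happened in the saved frames.

```bash
python3 - <<'E'
import cv2,numpy as np
fs=["top0","t2","l1_top","l2_top","l3_top","f_top"]; o=[]
for f in fs:
    p=cv2.imread(f"pics/{f}.png"); o.append(cv2.resize(p[215:290,240:330],(260,217)))
cv2.imwrite("pics/wr.png",np.vstack([np.hstack(o[:3]),np.hstack(o[3:])]))
E
```

```text
(no output)
```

View pics/wr.png

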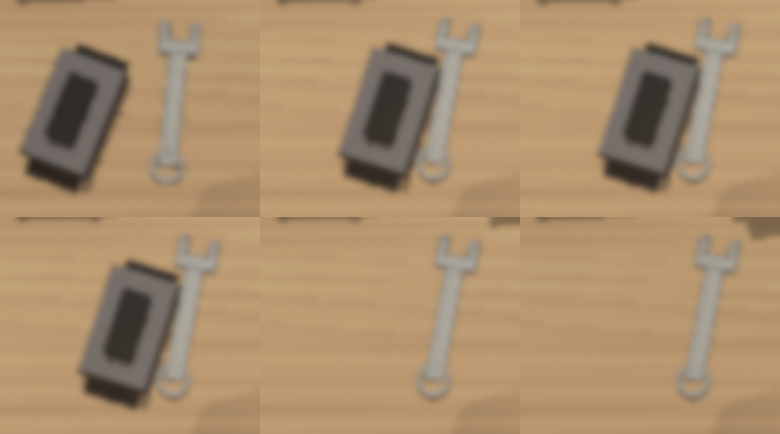

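The frames show the knocked case pushed the wrench aside (first frame to second), and it hasn't moved since. The robot never touched it, so it stays. Handing in.

```bash
python3 -c "
from station import *
print(sign_off())"
```

```text
the job is handed in; nothing more can be done
None
```

The job is handed in at about 78 s: all four grey cases are stacked and seated on the dock, the bar is back over the bottom case's foot with the knob pushed home, and the offcut lies flat mid-mat; the wrench sits slightly off its start because the case that was knocked mid-run pushed it, and I left it there.

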